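Centre the bottle on the balance pan and tare

ROBOT

A 7-joint arm with a two-finger parallel gripper is mounted at the origin on a cart in front of the work surface, level with it; the furniture and walls round the work are solid. World frame = base frame: x ahead of the robot, y to its left, z up, the work surface at z = 0. Lengths are in m, angles in rad, forces in N, time in s.
With the tool pointing down it reaches from about 0.35 to 0.9 m from the base axis. Payload 19.9 kg.
Tool frame: the origin (TCP) lies between the finger pads; the fingertips stand 22 mm ahead of it and the grasp point (between the pads) lies 3 mm ahead of it; z points along the fingers, y is the line along which they close (so a half turn about z gives the same grasp; the last joint's range is limited). The gripper opens to 94 mm and grips with 3 to 60 N. Pads are 16 mm wide; open, the fingers measure 119 mm over their backs; the gripper's body (75 mm by 177 mm) begins 78 mm behind the grasp point.
Start: joints at [1.236, 0.417, -0.01, 1.614, 0.005, 1.111, -0.053], TCP at [0.181, -0.598, 0.227] pointing down, gripper open.
Joint ranges: [-2.81, 2.81], [-0.39, 2.02], [-1.27, 1.25], [0.06, 2.57], [-1.19, 4.33], [0.19, 2], [-2.82, 2.82]. Speed limits (rad/s): [1.89, 1.89, 2.39, 2.39, 3.01, 3.01, 3.01].

INTERFACE

Orientations are given as a unit quaternion [w, x, y, z].
In Python, from plant import env gives the robot as it stands. The module is installed in compiled form; this text tells all that it offers.
- The arm moves only by the tool drive_tool, never from a script. Its argument "plan" is a list that holds one entry, the list of rows, each a list of 6 numbers: the shift along the tool's x, y, z normalised to -1 to 1, where 1 is 0.8 m, then the turn, a rotation vector about the tool's x, y, z normalised to -1 to 1, where 1 is pi rad. In form: [[[dx, dy, dz, ax, ay, az], ...]]. A call has 1 to 12 rows; each row shifts and turns the commanded pose from where the row before left it, along the tool's axes as they then stand; what a row does not reach is not made up. A row lasts 1/10 s, in which the tool goes at most 50 mm and 8.59 degrees, less where a joint would pass 70% of its speed; a pose out of reach is approached as far as the arm can. A call with a number of a shift or a turn outside -1 to 1 is refused whole. A call with a gripper value outside its range is refused whole. "gripper" is the finger opening in mm, from 0 to 94, set as the call begins (left out, the last holds). The fingers move at their own pace and stop on an object; the grip force is fixed at half the most. Time passes only in rows, so rows that do not move let the fingers close. It gives the time, the measured TCP pose, the force, the opening and the grip force at its end, in the units of the state.
- env.read_state(): the state, without advancing time (a new reading comes with each control period).
- env.snapshot(name): name is "side" or "top"; returns the picture (480x640x3 uint8, blue, green, red); there is no depth.
- env.camera_info(name): a dict with "vfov" (degrees; the focal length in pixels is half the picture's height over the tangent of half this angle, whatever the lens; pixels are square), "cx", "cy" (the principal point, pixels), "pose" (4x4, takes a point from camera to world coordinates). Camera axes: x right, y down, z forward; pixel columns grow to the right and rows downward; lengths in m; the calibration is good to about 2 mm. A picture is of the moment at which its call begins. camera_info takes no time and is no camera call.
- env.job_done(): hands the job in; it is judged then, once.
Trained networks look in the newest picture that a camera, given by its name, has taken for a name from the list of things; names that differ only in an ending like _2 or _b are one class to them, and where a whole thing is asked for, a point or a joint stands for the part that bears it (a point fixed in the world has none). Each returns a list of dicts, best first, with "conf" (0 to 1); they miss things now and then, are a little off and sometimes report something else, mostly with a low value. They report only what shows in the picture. A call takes as long as a camera call.
- env.cut_out(camera, label): "pixels" (480x640 bool, what is visible of it) and "extent" ([left, top, right, bottom] in pixels, round what is visible of it).
The state is a dict: "time": time; "q": joint angles; "qd": joint speeds; "joint_efforts": joint torques, N m; "tool_pos": TCP position; "tcp_rot": TCP orientation; "contact_force": force on the tool from outside, world axes, zero at the start; "wrist_torque": the same for the moment, N m; "gripper_width": finger opening in m; "grasp_force": force on a finger pad.
Only numpy, scipy, OpenCV 4.12 (cv2) and the standard library are available. Lean on these libraries where they do the work, as an engineer would, in place of code of your own. Each camera call takes 0.05 s, during which the arm holds its last target. There are 200 camera calls.

TASK

The small dropper bottle on the bench balance stands off-centre on the weighing pan. With light taps of the fingertips, and without gripping, lifting or tipping it, nudge it until its foot stands wholly inside the engraved ring in the middle of the pan; then take the fingers off it and press the round tare key on the front of the balance fully down and let it go, leaving the bottle centred. Leave the beaker and the other bottles alone.

Things in the scene. Friction and masses are not known exactly. Their poses are not given: they have to be found in the camera images.
- bottle: small brown dropper bottle, round, 30 mm in diameter (upright sides to about 40 mm, then a shoulder and a 22 mm wide cap), 70 mm tall, 50 to 100 g, the only one standing on the balance pan. Origin at the centre of its underside, z up along its axis. It is narrow for its height: pushed low on its side it slides (about 0.3 to 1.2 N), pushed high it tips
- pan_centre (a point): centre of the pan's upper face, 52 mm above the worktop. The pan is a fixed, flat, rimless steel disc 90 mm in diameter, 6 mm thick, with a thin dark ring, 42 mm in inner diameter, engraved round its centre. The pan is round: its x and y directions mean nothing
- balance: white bench balance, fixed to the worktop. Origin on the worktop under the pan's centre; x points away from the console with the key, z up. The housing reaches from x = -140 to +85 mm and 85 mm to either side in y; 40 mm high round the pan, 30 mm high at the console (x below -45 mm)
- tare_key (a joint): travel of the tare key in m: 0 up, 0.004 fully down. It springs back when released; it starts to move at 2 N and is fully down at 4 N
- key_top (a point): centre of the top of the tare key, a round grey key 23 mm in diameter in a black bezel, in the middle of the console at x = -110 mm in the balance's frame, 36 mm above the worktop (6 mm above the console) when up. It is pressed straight down. The two small flat discs beside it are printed and do not move
- beaker: clear beaker, 53 mm in diameter, 70 mm tall, loose beside the balance; not to be moved. Origin at the centre of its underside
- spare_bottle: another dropper bottle of the same size, standing on the worktop beside the balance; not to be moved. Origin at the centre of its underside
- tall_bottle: dropper bottle 30 mm in diameter and 85 mm tall, on the worktop beside the balance; not to be moved. Origin at the centre of its underside

How it is judged:
On the way, in this order (a step that is already met when the one before it is completed fails the run):
1. the bottle stands upright and still inside the ring, untouched (horizontal distance between bottle and pan_centre below 0.006 m and angle between bottle's own z axis and vertical below 0.05 rad and z of bottle in the frame of pan_centre between -0.003 and 0.003 m and linear speed of bottle below 0.01 m/s and contact force between each of the arm, the fingers and bottle below 0.05 N), for 0.2 s.
2. the tare key is pressed down (value of joint tare_key above 0.003 m), for 0.05 s.
At the end, for the whole second after the job is handed in: the bottle stands upright and still on the pan, its axis within 6 mm of the pan's centre (its foot inside the ring), touched by nothing but the pan, and the tare key, having been pressed at least 3 mm down, is up again (all of step 1 and value of joint tare_key below 0.001 m).
It fails at once if the bottle is tipped by more than 0.35 rad or falls off the pan (angle between bottle's own z axis and vertical above 0.35 rad or z of bottle in the frame of pan_centre below -0.01 m).
It fails at once if the bottle is lifted more than 8 mm off the pan (z of bottle in the frame of pan_centre above 0.008 m).
It fails at once if the bottle is gripped or pushed with more than 8 N (contact force between any of the fingers, the arm and bottle above 8 N).
It fails at once if the tare key is pressed while the bottle is off-centre (value of joint tare_key above 0.003 m and not (horizontal distance between bottle and pan_centre below 0.006 m)).
It fails at once if the beaker or another bottle is moved by more than 15 mm (distance of any of beaker, spare_bottle, tall_bottle from where it was at the start of the episode above 0.015 m).
It also fails if it takes over 48 s, if anything falls off the work surface, if the arm or the gripper's body presses on something with over 40 N, if the wrist force passes 120 N, or if a joint passes its speed limit or range.

## Working session

There is one attempt and no reset: what is moved stays moved. The work goes in short steps, Python scripts to look and compute and a tool call to move; the robot and the scene stay as the last step left them, time stands still between calls to the robot, and variables do not carry over. Pictures are saved under pics/ and viewed, at most 10 in all, crops included, and the job is handed in when it is done.

Besides the shell and the picture viewer there is one more tool, called in YAML: its name, and indented under it one key for each argument. drive_tool: Moves the arm, as the interface text tells. Scaled input: -1 to 1 covers 0.8 m each way for a shift and pi rad each way for a turn. Its arguments: {"type":"object","properties":{"plan":{"type":"array"},"gripper":{"type":"number"}},"required":["plan"]}

```bash
mkdir -p pics; cat > h.py <<'E'
import numpy as np, cv2
from plant import env
def cam(n):
    c=env.camera_info(n); f=240/np.tan(np.radians(c['vfov'])/2); return f,c['cx'],c['cy'],np.array(c['pose'])
def ray(n,u,v,z):
    f,cx,cy,T=cam(n); d=T[:3,:3]@np.array([(u-cx)/f,(v-cy)/f,1]); o=T[:3,3]; return (o+d*(z-o[2])/d[2])[:2]
def proj(n,p):
    f,cx,cy,T=cam(n); q=T[:3,:3].T@(np.array(p)-T[:3,3]); return np.array([cx+f*q[0]/q[2],cy+f*q[1]/q[2]])
E
python3 - <<'E'
from h import *
for n in('side','top'):
    cv2.imwrite(f'pics/{n}0.png',env.snapshot(n)); print(n,env.camera_info(n))
    for l in('bottle','balance','tare_key','beaker','spare_bottle','tall_bottle'):
        for r in env.cut_out(n,l): 
            m=r['pixels']; v,u=np.nonzero(m); print(l,round(r['conf'],2),r['extent'],u.mean().round(1),v.mean().round(1))
s=env.read_state();print(s)
E
```

```text
side {'vfov': 46.30792380325549, 'cx': 323.31823937369177, 'cy': 232.32000574438842, 'pose': array([[-0.85251051,  0.39790456, -0.33896576,  0.90876517],
       [ 0.52269583,  0.65372996, -0.54719851,  0.52447039],
       [ 0.00385929, -0.64366848, -0.76529471,  0.72924019],
       [ 0.        ,  0.        ,  0.        ,  1.        ]])}
bottle 0.78 [297.1, 157.4, 317.1, 197.3] 306.9 179.6
balance 0.71 [248.3, 136.4, 402.5, 252.8] 326.1 196.3
tare_key 0.44 [352.1, 160.1, 364.3, 168.4] 357.9 162.6
beaker 0.57 [383.9, 220.5, 421.1, 271.4] 401.3 244.7
spare_bottle 0.69 [274.4, 118.6, 289.1, 154.4] 280.7 137.6
tall_bottle 0.91 [208.0, 144.3, 226.0, 187.0] 219.1 166.1
top {'vfov': 53.79319154402899, 'cx': 321.28921571542895, 'cy': 248.73384504435722, 'pose': array([[-0.01100032, -0.99012409,  0.13976151,  0.48415819],
       [-0.99979623,  0.01325667,  0.01522355,  0.03972271],
       [-0.01692597, -0.13956557, -0.99006816,  0.8953534 ],
       [ 0.        ,  0.        ,  0.        ,  1.        ]])}
bottle 0.86 [369.1, 246.9, 389.6, 265.4] 378.8 255.4
balance 0.84 [327.2, 214.2, 446.6, 353
[... 324 characters left out ...]
[ 1.23549483,  0.41735139, -0.01026341,  1.61360419,  0.00472905,
        1.11070108, -0.05297802]), 'qd': array([-0.00136205,  0.00065858, -0.00063254, -0.000949  , -0.00041306,
        0.00076372, -0.00069549]), 'joint_efforts': array([-6.43033363e-04, -8.50856924e+01,  6.36994746e-01, -4.26236057e+01,
       -4.89614345e-02,  1.34549139e-02,  1.33299804e-04]), 'tool_pos': array([ 0.18096446, -0.59820949,  0.22745386]), 'tcp_rot': array([-1.20480968e-05,  9.89229143e-01,  1.46375208e-01, -4.17618465e-05]), 'contact_force': array([-0.04388951, -0.42974924,  0.31832461]), 'wrist_torque': array([-0.00675288, -0.0612171 ,  0.04146257]), 'grasp_force': 0.0, 'gripper_width': 0.09388588792756115}
```

```bash
python3 - <<'E'
import cv2,numpy as np
a=cv2.imread('pics/top0.png')[170:370,240:500]; b=cv2.imread('pics/side0.png')[110:290,190:440]
a=cv2.resize(a,None,fx=3,fy=3,interpolation=2); cv2.imwrite('pics/a.png',a)
cv2.imwrite('pics/b.png',cv2.resize(b,None,fx=3,fy=3,interpolation=2))
E
```

```text
(no output)
```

View pics/a.png

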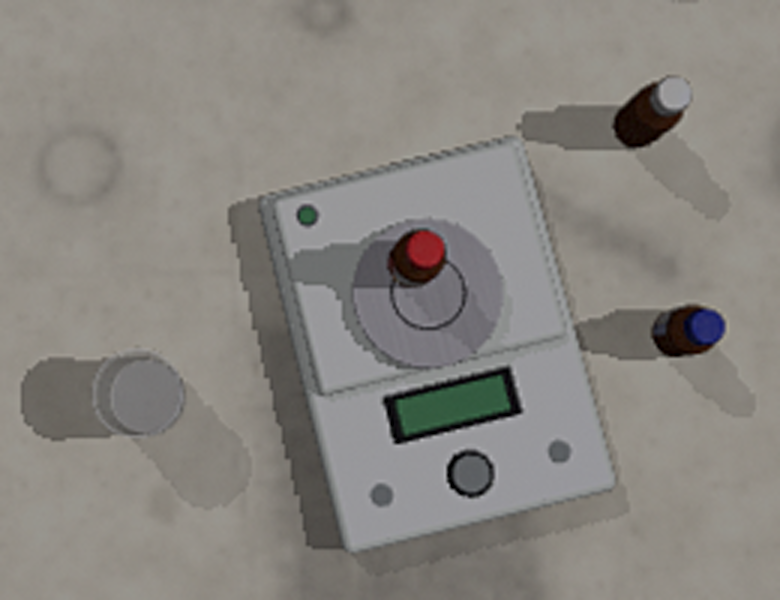

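View pics/b.png

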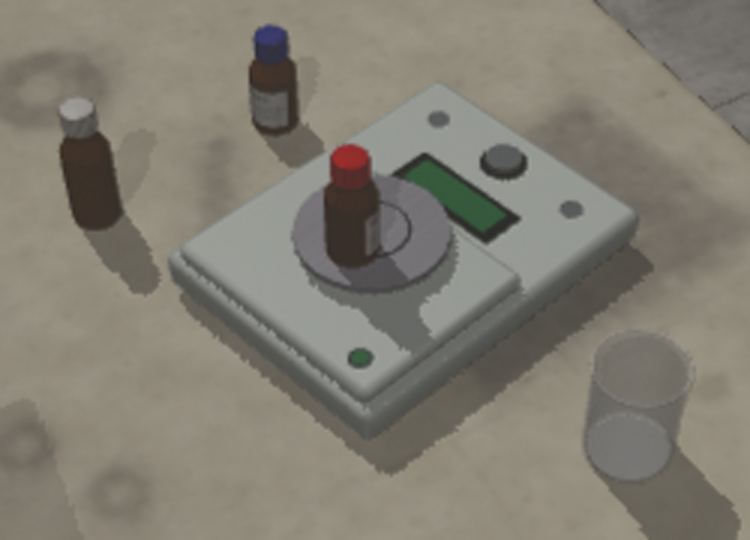

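The top view shows the ring centre near (383,267.5), the key near (396.7,327.7) and the red cap near (382,253). In the side view, the bottle stands up and to the left of the ring, which agrees with the top view. Next I'll fit these positions precisely.

```bash
cat >> h.py <<'E'
from scipy.optimize import minimize
from scipy.ndimage import map_coordinates
A=np.linspace(0,2*np.pi,120,endpoint=False)
def circ(n,c,r,z): 
    return np.array([proj(n,(c[0]+r*np.cos(a),c[1]+r*np.sin(a),z)) for a in A])
def ringfit(n,img,c0):
    g=img.astype(float).min(2)
    def S(c,r):
        p=circ(n,c,r,.052); return map_coordinates(g,[p[:,1],p[:,0]],order=1)
    def cost(c):
        d=S(c,.0215)-(S(c,.0185)+S(c,.0245))/2
        return np.clip(d,-30,30).mean()
    best=min(((cost(c0+np.array([i,j])*.001),i,j) for i in range(-6,7) for j in range(-6,7)))
    r=minimize(cost,c0+np.array(best[1:])*.001,method='Nelder-Mead',options=dict(initial_simplex=[c0+np.array(best[1:])*.001+np.array(k)*.001 for k in((0,0),(1,0),(0,1))]))
    return r.x,r.fun
def capfit(n,img,c0,zb=.104,zt=.122):
    h=cv2.cvtColor(img,cv2.COLOR_BGR2HSV); b,g,r=[img[...,i].astype(int) for i in range(3)]
    m=((r>90)&(r-g>60)&(r-b>60)).astype(np.uint8)
    k,l,st,_=cv2.connectedComponentsWithStats(m)
    if k<2: return None
    i=1+np.argmax(st[1:,4]); m=(l==i)
    v,u=np.nonzero(m)
    f=lambda c:sum((cen(n,c,zb,zt)-[u.mean(),v.mean()])**2)
    return minimize(f,c0,method='Nelder-Mead',options=dict(xatol=1e-5,fatol=1e-5,initial_simplex=[np.array(c0)+np.array(k)*.005 for k in((0,0),(1,0),(0,1))])).x,m.sum(),(u.min(),v.min(),u.max(),v.max())
def cen(n,c,zb,zt):
    p=np.vstack([circ(n,c,.011,zb),circ(n,c,.011,zt)]).astype(np.float32)
    M=cv2.moments(cv2.convexHull(p)); return np.array([M['m10']/M['m00'],M['m01']/M['m00']])
E
python3 - <<'E'
from h import *
c0=ray('top',383-.3,267.3,.052); print('c0',c0,'key',ray('top',396.7-.3,327.6,.036), ray('side',357.7,163.3,.036),'side ring',ray('side',190+373/3,110+229/3,.052))
for n in('top','side'):
    im=cv2.imread(f'pics/{n}0.png'); print(n,ringfit(n,im,c0)); 
    for zb in(.1,.104,.108): print(capfit(n,im,c0,zb))
for l,u,v in(('beaker',286.2,300.4),('spare',240+672/3,170+340/3),('tall',240+632/3,170+130/3)): print(l,ray('top',u,v,.035 if l=='beaker' else 0.01))
E
```

```text
c0 [ 0.56824537 -0.05665843] key [ 0.46129871 -0.07977716] [ 0.46392277 -0.07748109] side ring [ 0.56860928 -0.05442857]Traceback (most recent call last):
  File "<stdin>", line 4, in <module>
  File "h.py", line 21, in ringfit
    best=min(((cost(c0+np.array([i,j])*.001),i,j) for i in range(-6,7) for j in range(-6,7)))
  File "h.py", line 21, in <genexpr>
    best=min(((cost(c0+np.array([i,j])*.001),i,j) for i in range(-6,7) for j in range(-6,7)))
               ~~~~^^^^^^^^^^^^^^^^^^^^^^^^^
  File "h.py", line 19, in cost
    d=S(c,.0215)-(S(c,.0185)+S(c,.0245))/2
      ~^^^^^^^^^
  File "h.py", line 17, in S
    p=circ(n,c,r,.052); return map_coordinates(g,[p[:,1],p[:,0]],order=1)
  File "h.py", line 13, in circ
    return np.array([proj(n,(c[0]+r*np.cos(a),c[1]+r*np.sin(a),z)) for a in A])
                     ~~~~^^^^^^^^^^^^^^^^^^^^^^^^^^^^^^^^^^^^^^^^^
  File "h.py", line 8, in proj
    f,cx,cy,T=cam(n); q=T[:3,:3].T@(np.array(p)-T[:3,3]); return np.array([cx+f*q[0]/q[2],cy+f*q[1]/q[2]])
              ~~~^^^
  File "h.py", line 4, in cam
    c=env.camera_info(n); f=240/np.tan(np.radians(c['vfov'])/2); return f,c['cx'],c['cy'],np.array(c['pose'])
ValueError: time passes only in moves, steps and waits
```

```bash
sed -i 's/^def cam(n):/import functools\n@functools.lru_cache\ndef cam(n):/' h.py
python3 - <<'E'
from h import *
c0=ray('top',383-.3,267.3,.052)
for n in('top','side'):
    im=cv2.imread(f'pics/{n}0.png'); print(n,ringfit(n,im,c0)); 
    for zb in(.1,.104,.108): print(capfit(n,im,c0,zb))
for l,u,v in(('beaker',286.2,300.4),('spare',240+672/3,170+340/3),('tall',240+632/3,170+130/3)): print(l,ray('top',u,v,.035 if l=='beaker' else 0.01))
print(env.read_state()['time'])
E
```

```text
top (array([ 0.5684759 , -0.05618494]), np.float64(-22.217279863741144))
(array([ 0.58697801, -0.04839726]), np.int64(114), (np.int64(376), np.int64(247), np.int64(387), np.int64(258)))
(array([ 0.58675248, -0.04820679]), np.int64(114), (np.int64(376), np.int64(247), np.int64(387), np.int64(258)))
(array([ 0.58652041, -0.04800754]), np.int64(114), (np.int64(376), np.int64(247), np.int64(387), np.int64(258)))
side (array([ 0.56876399, -0.05594222]), np.float64(-12.263504189896329))
(array([ 0.58125931, -0.05768545]), np.int64(81), (np.int64(301), np.int64(158), np.int64(312), np.int64(166)))
(array([ 0.5822901 , -0.05585793]), np.int64(81), (np.int64(301), np.int64(158), np.int64(312), np.int64(166)))
(array([ 0.58331975, -0.05401823]), np.int64(81), (np.int64(301), np.int64(158), np.int64(312), np.int64(166)))
beaker [0.51196934 0.11754388]
spare [ 0.54055076 -0.21158155]
tall [ 0.67380848 -0.19339573]
0.7
```

```bash
sed -i 's/m=((r>90).*$/m=((r>50)\&(r>2.2*g)\&(r>2.2*b)\&(h[...,1]>150)).astype(np.uint8)/' h.py
python3 - <<'E'
from h import *
c0=np.array([.5685,-.056])
for n in('top','side'):
    im=cv2.imread(f'pics/{n}0.png')
    for zb in(.1,.104,.108): print(n,capfit(n,im,c0,zb))
c=ray('top',378.8,255.4,.09);print(c)
im=cv2.imread('pics/side0.png');print(im[157:176,306]); im=cv2.imread('pics/top0.png');print(im[244:264,381])
# foot in side view: bottle mask bottom ; pan
print(proj('side',(.5865,-.0485,.052)),proj('top',(.5865,-.0485,.052)))
E
```

```text
top (array([ 0.58631649, -0.04786558]), np.int64(131), (np.int64(375), np.int64(247), np.int64(387), np.int64(259)))
top (array([ 0.58609317, -0.04766808]), np.int64(131), (np.int64(375), np.int64(247), np.int64(387), np.int64(259)))
top (array([ 0.58586931, -0.04747267]), np.int64(131), (np.int64(375), np.int64(247), np.int64(387), np.int64(259)))
side (array([ 0.52756746, -0.49949585]), np.int64(91), (np.int64(207), np.int64(25), np.int64(233), np.int64(31)))
side (array([ 0.52878114, -0.49624   ]), np.int64(91), (np.int64(207), np.int64(25), np.int64(233), np.int64(31)))
side (array([ 0.52999476, -0.49297253]), np.int64(91), (np.int64(207), np.int64(25), np.int64(233), np.int64(31)))
[ 0.58499971 -0.04624718]
[[139 145 150]
 [ 61  62 140]
 [ 43  45 146]
 [ 44  44 146]
 [ 44  46 147]
 [ 45  46 148]
 [ 44  46 147]
 [ 44  46 147]
 [ 43  44 143]
 [ 41  43 115]
 [ 43  45  88]
 [ 42  45  87]
 [ 42  45  87]
 [ 41  44  87]
 [ 43  45  87]
 [ 42  45  83]
 [ 41  46  61]
 [ 41  48  60]
 [ 41  50  64]]
[[124 117 120]
 [133 127 125]
 [ 67  67  68]
 [ 26  26 129]
 [ 34  30 142]
 [ 34  31 139]
 [ 37  33 140]
 [ 38  36 140]
 [ 39  36 141]
 [ 36  32 139]
 [ 38  35 141]
 [ 38  33 141]
 [ 39  35 142]
 [ 44  41 149]
 [ 35  33 118]
 [ 11   6  59]
 [  8  20  44]
 [ 19  29  51]
 [ 11  25  50]
 [  0   5  26]]
[306.99678481 192.43512781] [377.84283812 257.21657376]
```

```bash
sed -i 's/m=((r>50).*$/m=((r>100)\&(r>2.2*g)\&(r>2.2*b)).astype(np.uint8); m[:100]=0/; s/zb=.104,zt=.122/zb=.1218,zt=.122/' h.py
python3 - <<'E'
from h import *
c0=np.array([.5685,-.056])
for n in('top','side'):
    im=cv2.imread(f'pics/{n}0.png'); print(n,capfit(n,im,c0))
print(cv2.imread('pics/side0.png')[160,290:325,2])
E
```

```text
top (array([ 0.58562712, -0.04732562]), np.int64(110), (np.int64(376), np.int64(247), np.int64(387), np.int64(258)))
side (array([ 0.58717577, -0.0471481 ]), np.int64(77), (np.int64(301), np.int64(158), np.int64(312), np.int64(166)))
[102 103 103 103 104 104 105 111 128 143 146 140 148 148 148 147 146 146
 146 146 143 138 125 152 152 151 151 151 151 151 151 151 151 152 151]
```

Both views agree: the bottle is at about (0.5864, -0.0472), the pan centre at (0.5686, -0.056) and the key at about (0.461, -0.079). The plan is to push along tool -x with a 20 mm finger gap that cradles the bottle in a V, with no gripping. First I'll move over to the far side at height.

drive_tool:
  plan:
    - [[0.045, -0.0324, 0, 0, 0, 0], [0.045, -0.0324, 0, 0, 0, 0], [0.045, -0.0324, 0, 0, 0, 0], [0.045, -0.0324, 0, 0, 0, 0], [0.045, -0.0324, 0, 0, 0, 0], [0.045, -0.0324, 0, 0, 0, 0], [0.045, -0.0324, 0, 0, 0, 0], [0.045, -0.0324, 0, 0, 0, 0], [0.045, -0.0324, 0, 0, 0, 0], [0.045, -0.0324, 0, 0, 0, 0], [0.045, -0.0324, 0, 0, 0, 0], [0.045, -0.0324, 0, 0, 0, 0]]
  gripper: 20

```text
time: 1.9
tool_pos: [0.5053, -0.1739, 0.2277]
tcp_rot: [0.0, 0.989, 0.146, 0.0]
contact_force: [-0.2, -0.8, 0.7]
gripper_width: 0.0199
grasp_force: 0.0
```

drive_tool:
  plan:
    - [[0.045, -0.0324, 0, 0, 0, 0], [0.045, -0.0324, 0, 0, 0, 0], [0.045, -0.0324, 0, 0, 0, 0], [0.045, -0.0324, 0, 0, 0, 0], [0, 0, 0, 0, 0, -0.0264], [0, 0, 0, 0, 0, -0.0264], [0, 0, 0, 0, 0, 0], [0, 0, 0, 0, 0, 0]]

```text
time: 2.7
tool_pos: [0.6121, -0.0347, 0.2274]
tcp_rot: [-0.0, 0.974, 0.226, -0.0]
contact_force: [0.8, 0.1, 0.1]
gripper_width: 0.0197
grasp_force: 0.0
```

```bash
cat >> h.py <<'E'
from scipy.spatial.transform import Rotation as R
def to(x,y,z):
    s=env.read_state(); w=s['tcp_rot']; M=R.from_quat([*w[1:],w[0]]).as_matrix()
    print('t',s['time'],'tcp',s['tool_pos'].round(4),'F',s['contact_force'].round(2),'w',s['gripper_width'],'\n',M.round(3)); print('tool delta norm',(M.T@(np.array([x,y,z])-s['tool_pos'])/.8).round(4))
E
python3 -c "
from h import *
to(.6151,-.033,.08);print(env.read_state()['q'])"
```

```text
t 2.7 tcp [ 0.6121 -0.0347  0.2274] F [0.75 0.08 0.11] w 0.019732915467621324 
 [[ 0.897  0.441 -0.   ]
 [ 0.441 -0.897  0.   ]
 [-0.    -0.    -1.   ]]
tool delta norm [ 0.0043 -0.0003  0.1843]
[ 0.30299748  0.42313466 -0.39178378  1.63408975  0.17507454  1.11926813
 -1.24834955]
```

drive_tool:
  plan:
    - [[0, 0, 0, 0, -0.047, 0], [0, 0, 0, 0, 0, 0], [0, 0, 0, 0, 0, 0]]

```text
time: 3.0
tool_pos: [0.6126, -0.034, 0.2269]
tcp_rot: [0.016, 0.971, 0.227, -0.071]
contact_force: [-0.2, -0.4, -0.7]
gripper_width: 0.02
grasp_force: 0.0
```

```bash
python3 -c "
from h import *
to(.6178,-.0317,.078)"
```

```text
t 3.0 tcp [ 0.6126 -0.034   0.2269] F [-0.17 -0.37 -0.66] w 0.019967909724053646 
 [[ 0.887  0.443 -0.131]
 [ 0.438 -0.897 -0.064]
 [-0.145 -0.    -0.989]]
tool delta norm [0.0342 0.0003 0.1832]
```

drive_tool:
  plan:
    - [[0.0342, 0, 0, 0, 0, 0], [0, 0, 0.03, 0, 0, 0], [0, 0, 0.03, 0, 0, 0], [0, 0, 0.03, 0, 0, 0], [0, 0, 0.03, 0, 0, 0], [0, 0, 0.03, 0, 0, 0], [0, 0, 0.02, 0, 0, 0], [0, 0, 0.008, 0, 0, 0], [0, 0, 0, 0, 0, 0], [0, 0, 0, 0, 0, 0]]

```text
time: 4.0
tool_pos: [0.6183, -0.0317, 0.0836]
tcp_rot: [0.017, 0.971, 0.227, -0.071]
contact_force: [0.6, -0.2, -0.4]
gripper_width: 0.02
grasp_force: 0.0
```

```bash
cat >> h.py <<'E'
def look(tag=None):
    out={}
    for n in('top','side'):
        im=env.snapshot(n)
        if tag: cv2.imwrite(f'pics/{n}{tag}.png',im)
        try: print(n,'cap',capfit(n,im,np.array([.5785,-.0516])))
        except Exception as e: print(n,e)
    return out
E
python3 -c "
from h import *
look('1');to(.6178,-.0317,.078)
a=cv2.imread('pics/side1.png')[60:260,180:440];cv2.imwrite('pics/c.png',cv2.resize(a,None,fx=3,fy=3))"
```

```text
top cap (array([0.66388511, 0.38647409]), np.int64(8), (np.int64(121), np.int64(209), np.int64(123), np.int64(211)))
side cap None
t 4.1 tcp [ 0.6184 -0.0316  0.0836] F [-0.07 -0.11 -0.5 ] w 0.020064512626794727 
 [[ 0.887  0.444 -0.13 ]
 [ 0.439 -0.896 -0.065]
 [-0.146  0.001 -0.989]]
tool delta norm [ 0.0004 -0.0002  0.007 ]
```

View pics/c.png

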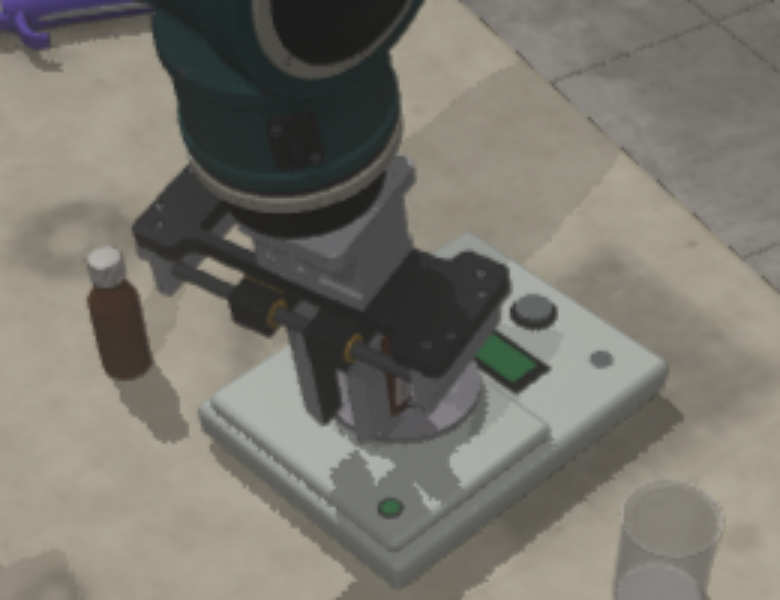

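The bottle is hidden behind the gripper, with the fingers just behind it and the tips over the pan edge around (370,430). I'll lower the last few mm, make a partial nudge, then back off and lift to look.

drive_tool:
  plan:
    - [[0, 0, 0.0068, 0, 0, 0], [0, 0, 0, 0, 0, 0], [-0.0031, 0, 0.00045, 0, 0, 0], [-0.0031, 0, 0.00045, 0, 0, 0], [-0.0031, 0, 0.00045, 0, 0, 0], [-0.0031, 0, 0.00045, 0, 0, 0], [-0.0031, 0, 0.00045, 0, 0, 0], [-0.0031, 0, 0.00045, 0, 0, 0]]

```text
time: 4.9
tool_pos: [0.6033, -0.0388, 0.0773]
tcp_rot: [0.017, 0.971, 0.227, -0.072]
contact_force: [0.5, 0.5, -0.2]
gripper_width: 0.0201
grasp_force: 0.2
```

drive_tool:
  plan:
    - [[-0.0031, 0, 0.00045, 0, 0, 0], [-0.0031, 0, 0.00045, 0, 0, 0], [-0.0031, 0, 0.00045, 0, 0, 0], [-0.0031, 0, 0.00045, 0, 0, 0], [0, 0, 0, 0, 0, 0], [0, 0, 0, 0, 0, 0]]

```text
time: 5.5
tool_pos: [0.5945, -0.0432, 0.0773]
tcp_rot: [0.017, 0.971, 0.227, -0.072]
contact_force: [0.5, -0.7, -0.1]
gripper_width: 0.02
grasp_force: 0.0
```

drive_tool:
  plan:
    - [[0.005, 0, -0.0007, 0, 0, 0], [0.02, 0, -0.003, 0, 0, 0], [0.03, 0, -0.0045, 0, 0, 0], [0, 0, -0.05, 0, 0, 0], [0, 0, -0.05, 0, 0, 0], [0.06, 0, 0, 0, 0, 0], [0.06, 0, 0, 0, 0, 0], [0, 0, 0, 0, 0, 0]]

```text
time: 6.3
tool_pos: [0.7323, 0.0278, 0.1393]
tcp_rot: [0.016, 0.971, 0.229, -0.072]
contact_force: [-1.7, 0.6, -1.1]
gripper_width: 0.0197
grasp_force: 0.0
```

```bash
python3 -c "
from h import *
look('2');to(.6178,-.0317,.078)"
```

```text
top cap (array([0.66490082, 0.38630843]), np.int64(7), (np.int64(121), np.int64(208), np.int64(123), np.int64(210)))
side cap (array([ 0.57489077, -0.05261946]), np.int64(79), (np.int64(306), np.int64(154), np.int64(317), np.int64(162)))
t 6.4 tcp [0.73   0.0248 0.1409] F [-1.14 -0.43 -1.14] w 0.020092995591336645 
 [[ 0.886  0.445 -0.133]
 [ 0.44  -0.896 -0.065]
 [-0.148 -0.001 -0.989]]
tool delta norm [-0.1437  0.001   0.101 ]
```

The side view shows the bottle moved 13.5 mm in the right direction, as predicted. About 6.5 mm remains.

drive_tool:
  plan:
    - [[-0.048, 0, 0, 0, 0, 0], [-0.048, 0, 0, 0, 0, 0], [-0.0477, 0, 0, 0, 0, 0], [0, 0, 0.035, 0, 0, 0], [0, 0, 0.035, 0, 0, 0], [0, 0, 0.02, 0, 0, 0], [0, 0, 0.01, 0, 0, 0], [0, 0, 0, 0, 0, 0], [0, 0, 0, 0, 0, 0]]

```text
time: 7.3
tool_pos: [0.6182, -0.0316, 0.0809]
tcp_rot: [0.017, 0.971, 0.227, -0.071]
contact_force: [0.8, 0.2, 0.3]
gripper_width: 0.0198
grasp_force: 0.0
```

```bash
python3 -c "
from h import *
to(.5888,-.0460,.0773)"
```

```text
t 7.3 tcp [ 0.6182 -0.0316  0.0809] F [0.81 0.2  0.25] w 0.019814496418331787 
 [[ 0.887  0.444 -0.131]
 [ 0.439 -0.896 -0.065]
 [-0.146  0.    -0.989]]
tool delta norm [-0.0398 -0.0001  0.0105]
```

drive_tool:
  plan:
    - [[0, 0, 0.0047, 0, 0, 0], [-0.006, 0, 0.0009, 0, 0, 0], [-0.006, 0, 0.0009, 0, 0, 0], [-0.006, 0, 0.0009, 0, 0, 0], [-0.006, 0, 0.0009, 0, 0, 0], [-0.003, 0, 0.00044, 0, 0, 0], [-0.003, 0, 0.00044, 0, 0, 0], [-0.003, 0, 0.00044, 0, 0, 0], [-0.003, 0, 0.00044, 0, 0, 0], [-0.003, 0, 0.00044, 0, 0, 0], [-0.0008, 0, 0.0001, 0, 0, 0], [0, 0, 0, 0, 0, 0]]

```text
time: 8.5
tool_pos: [0.5882, -0.0464, 0.0764]
tcp_rot: [0.017, 0.971, 0.227, -0.072]
contact_force: [0.5, -0.3, 0.2]
gripper_width: 0.0201
grasp_force: 0.0
```

drive_tool:
  plan:
    - [[0.005, 0, -0.0007, 0, 0, 0], [0.02, 0, -0.003, 0, 0, 0], [0.03, 0, -0.0045, 0, 0, 0], [0, 0, -0.05, 0, 0, 0], [0, 0, -0.05, 0, 0, 0], [0, 0, -0.05, 0, 0, 0], [0, 0.06, 0, 0, 0, 0], [0, 0.06, 0, 0, 0, 0], [0, 0.06, 0, 0, 0, 0], [0, 0.06, 0, 0, 0, 0], [0, 0, 0, 0, 0, 0], [0, 0, 0, 0, 0, 0]]

```text
time: 9.7
tool_pos: [0.7292, -0.1916, 0.1941]
tcp_rot: [0.016, 0.971, 0.227, -0.072]
contact_force: [0.3, 0.9, -0.2]
gripper_width: 0.02
grasp_force: 0.0
```

```bash
python3 -c "
from h import *
look('3');to(.461,-.079,.2)
for n in('top','side'): print(ringfit(n,cv2.imread(f'pics/{n}3.png'),np.array([.5685,-.056])))"
```

```text
top cap (array([ 0.56734408, -0.0564283 ]), np.int64(114), (np.int64(382), np.int64(258), np.int64(393), np.int64(269)))
side cap (array([ 0.56870676, -0.05612845]), np.int64(76), (np.int64(308), np.int64(151), np.int64(319), np.int64(159)))
t 9.8 tcp [ 0.7291 -0.1895  0.1949] F [-1.17  0.   -0.35] w 0.020341606845523275 
 [[ 0.886  0.445 -0.132]
 [ 0.44  -0.896 -0.065]
 [-0.147 -0.001 -0.989]]
tool delta norm [-0.2371 -0.2728  0.0291]
(array([ 0.56850803, -0.05563883]), np.float64(-27.663151640278162))
(array([ 0.56950679, -0.05627341]), np.float64(-19.181738151831496))
```

Both views put the bottle within about 1 mm of the ring centre. Next I'll level the tool, close the fingers and move over the key.

drive_tool:
  plan:
    - [[0, 0, 0, 0, 0.047, 0], [-0.034, -0.0388, 0, 0, 0, 0], [-0.034, -0.0388, 0, 0, 0, 0], [-0.034, -0.0388, 0, 0, 0, 0], [-0.034, -0.0388, 0, 0, 0, 0], [-0.034, -0.0388, 0, 0, 0, 0], [-0.034, -0.0388, 0, 0, 0, 0], [-0.034, -0.0388, 0, 0, 0, 0], [0, 0, 0, 0, 0, 0], [0, 0, 0, 0, 0, 0]]
  gripper: 0

```text
time: 10.8
tool_pos: [0.4619, -0.0798, 0.1959]
tcp_rot: [0.001, 0.974, 0.229, 0.001]
contact_force: [0.5, 0.0, 1.0]
gripper_width: 0.0006
grasp_force: 0.0
```

```bash
python3 -c "
from h import *
to(.4618,-.0788,.065)"
```

```text
t 10.8 tcp [ 0.4619 -0.0798  0.1959] F [0.48 0.03 1.03] w 0.0006156134850213161 
 [[ 0.895  0.445  0.001]
 [ 0.445 -0.895 -0.001]
 [ 0.001  0.002 -1.   ]]
tool delta norm [ 0.0003 -0.0014  0.1637]
```

drive_tool:
  plan:
    - [[0, -0.0014, 0.04, 0, 0, 0], [0, 0, 0.04, 0, 0, 0], [0, 0, 0.04, 0, 0, 0], [0, 0, 0.03, 0, 0, 0], [0, 0, 0.0137, 0, 0, 0], [0, 0, 0, 0, 0, 0], [0, 0, 0, 0, 0, 0]]

```text
time: 11.5
tool_pos: [0.4623, -0.0794, 0.0649]
tcp_rot: [0.0, 0.974, 0.228, 0.0]
contact_force: [0.2, 0.0, 0.0]
gripper_width: 0.001
grasp_force: 0.0
```

```bash
python3 -c "
from h import *
to(.4618,-.0788,.0535)"
```

```text
t 11.5 tcp [ 0.4623 -0.0794  0.0649] F [0.23 0.04 0.04] w 0.0010457641426373085 
 [[ 0.896  0.444  0.001]
 [ 0.444 -0.896  0.   ]
 [ 0.001  0.    -1.   ]]
tool delta norm [-0.0003 -0.001   0.0142]
```

drive_tool:
  plan:
    - [[0, 0, 0.005, 0, 0, 0], [0, 0, 0.004, 0, 0, 0], [0, 0, 0.003, 0, 0, 0], [0, 0, 0.002, 0, 0, 0], [0, 0, 0, 0, 0, 0], [0, 0, 0, 0, 0, 0], [0, 0, 0, 0, 0, 0]]

```text
time: 12.2
tool_pos: [0.4623, -0.0798, 0.0539]
tcp_rot: [0.001, 0.974, 0.228, 0.001]
contact_force: [-4.5, -0.0, 23.5]
gripper_width: 0.0004
grasp_force: 11.7
```

Contact is at key-bottom height (tip at 0.032) with a firm stop, so the key is fully down. I'll lift off and verify.

drive_tool:
  plan:
    - [[0, 0, -0.005, 0, 0, 0], [0, 0, -0.02, 0, 0, 0], [0, 0, -0.04, 0, 0, 0], [0, 0, -0.06, 0, 0, 0], [0, 0, -0.05, 0, 0, 0], [-0.05, 0.03, 0, 0, 0, 0], [-0.03, 0.05, 0, 0, 0, 0], [0, 0.06, 0, 0, 0, 0], [0, 0.06, 0, 0, 0, 0], [0, 0.06, 0, 0, 0, 0], [0, 0, 0, 0, 0, 0]]

```text
time: 13.3
tool_pos: [0.4969, -0.2996, 0.192]
tcp_rot: [0.0, 0.974, 0.225, -0.0]
contact_force: [-0.7, 0.5, -0.1]
gripper_width: 0.0008
grasp_force: 0.0
```

```bash
python3 -c "
from h import *
look('4');to(.4618,-.0788,.0535)
for n in('top','side'): print(ringfit(n,cv2.imread(f'pics/{n}4.png'),np.array([.5685,-.056])))
a=cv2.imread('pics/side4.png')[100:280,190:440];cv2.imwrite('pics/d.png',cv2.resize(a,None,fx=3,fy=3,interpolation=2))"
```

```text
top cap (array([ 0.56749391, -0.05623849]), np.int64(111), (np.int64(382), np.int64(258), np.int64(393), np.int64(269)))
side cap (array([ 0.56876376, -0.05590511]), np.int64(78), (np.int64(308), np.int64(151), np.int64(319), np.int64(159)))
t 13.4 tcp [ 0.4962 -0.2947  0.1922] F [-0.07 -0.14  0.14] w 0.0002718231671539653 
 [[ 0.897  0.443 -0.001]
 [ 0.443 -0.897  0.001]
 [-0.    -0.001 -1.   ]]
tool delta norm [ 0.0809 -0.2608  0.1737]
(array([ 0.5684801 , -0.05563474]), np.float64(-27.3970215439501))
(array([ 0.5694995 , -0.05628673]), np.float64(-18.73428767642111))
```

View pics/d.png

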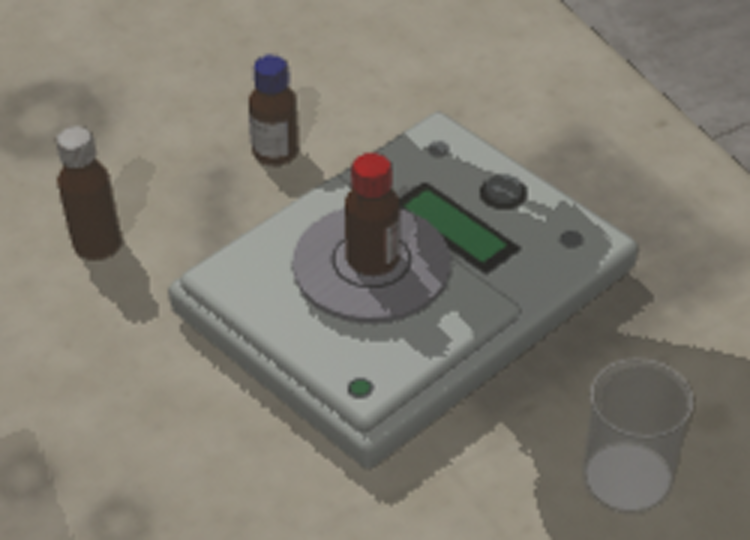

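The bottle stands upright inside the ring (crop about (372,260)), the key is up at about (503,190), and the beaker and other bottles look unmoved. I'll hand the job in.

```bash
python3 -c "
from plant import env
print(env.job_done())"
```

```text
the job is handed in; nothing more can be done
None
```

The bottle stands upright inside the ring, about 1 mm off centre by the cameras; I pressed the tare key to its stop and released it, the beaker and other bottles look unmoved, and the job is handed in (no verdict was returned).

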